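# Tally one cell on the microscope-bench counter

## Robot

A 7-joint arm with a two-finger parallel gripper is mounted at the origin on the work surface. World frame = base frame: x ahead of the robot, y to its left, z up, the work surface at z = 0. Lengths are in m, angles in rad, forces in N, time in s.
With the tool pointing down it reaches from about 0.4 to 0.875 m from the base axis. Payload 19.3 kg.
Tool frame: the origin (TCP) lies at the very end of the fingers, on their centre line; the grasp point (between the pads) lies 19 mm behind it; x points along the fingers, y is the direction in which the jaws open and shut, and the axes are right-handed (so a half turn about x gives the same grasp; the last joint's range is limited). The gripper opens to 85 mm and grips with 20 to 120 N. Pads are 22 mm wide; open, the fingers measure 114 mm over their backs; the gripper's body (76 mm by 85 mm) begins 54 mm behind the grasp point. The pads swing forward as they close: fully open they stand 13 mm farther back than shut.
Start: joints at [-1.192, 0.521, -0.036, 1.599, 0.021, 1.021, -0.113], TCP at [0.271, 0.563, 0.231] pointing down, gripper open.
Joint ranges: [-2.91, 2.91], [-0.3, 2.13], [-1.5, 1.42], [0.17, 2.43], [-1.26, 4.41], [0.16, 1.93], [-2.52, 2.52]. Speed limits (rad/s): [1.89, 1.89, 2.39, 2.39, 3.01, 3.01, 3.01].

## Interface

Orientations are given as [roll, pitch, yaw] about the fixed x, y, z axes, in that order (R = Rz(yaw) Ry(pitch) Rx(roll)).
In Python, from workcell import bot, grab_frame, job_done gives the robot as it stands.
- The arm moves only by the shell command python3 -m pendant 'ROWS' [OPENING] [FORCE]. ROWS is JSON, a list of rows, each a list of 4 numbers: the shift along the tool's x, y, z in mm, then the turn about the tool's x in degrees. A call has 1 to 12 rows; each row shifts and turns the commanded pose from where the row before left it, along the tool's axes as they then stand; what a row does not reach is not made up. A row lasts 1/8 s, in which the tool goes at most 62.5 mm and 10.7 degrees, less where a joint would pass 70% of its speed; a pose out of reach is approached as far as the arm can. A call is refused whole if a number of a shift passes 62.5 or a number of a turn 10.7, either way. A call with a gripper value outside its range is refused whole. OPENING is the opening, from -1 (shut) to 1 (fully open), set as the call begins (- or left out, the last holds). The fingers move at their own pace and stop on an object; FORCE is the grip in N (left out, the last holds). Time passes only in rows, so rows that do not move let the fingers close. It gives the time, the measured TCP pose, the force and the opening at its end, in the units of the state.
- bot.observe(): the state, without advancing time (a new reading comes with each control period).
- grab_frame(name): name is "scene" or "top" or "wrist"; returns a dict with "img" (400x640x3 uint8, red, green, blue), "fovy" (degrees; the focal length in pixels is half the picture's height over the tangent of half this angle, whatever the lens; pixels are square), "cx", "cy" (the principal point, pixels), "k1" (the pictures are not rectified: a ray, as slopes to the right and down, at radius r is drawn at 1 + k1 r^2 times it, then the intrinsics apply), "R" (3x3) and "t" (3): a world point X has camera coordinates R X + t. Camera axes: x right, y down, z forward; pixel columns grow to the right and rows downward; lengths in m; the calibration is good to about 2 mm. A picture is of the moment at which its call begins. There is no depth.
- job_done(): hands the job in, once; it reports no verdict.
The state is a dict: "clock": time; "qpos": joint angles; "qd": joint speeds; "joint_efforts": joint torques, N m; "position": TCP position; "tool_rot": TCP orientation; "force": force on the tool from outside, world axes, zero at the start; "moment": the same for the moment, N m; "grip_width": finger opening in m.
Only numpy, scipy, OpenCV 4.12 (cv2) and the standard library are available. Lean on these libraries where they do the work, as an engineer would, in place of code of your own. Each camera call takes 0.05 s, during which the arm holds its last target.

## Task

Record one cell on the tally counter: with the fingertips gently press the big square key all the way down for about half a second and let it come up, then press the long bar key in the same way to store the count, and withdraw. Leave the other three keys alone, and do not move or lift anything that stands on or around the counter.

Things in the scene. Friction and masses are not known exactly. Their poses are not given: they have to be found in the camera images.
- counter: tally counter: fixed flat light grey box 200 (x) by 290 mm (y), top 45 mm above the table; origin at the centre of its underside, z up, front (-x) to the robot. Five black keys, tops 62 mm above the table (17 above the panel): four in a row along y, 68 mm apart, at x = +35 mm, in any order; the bar at x = -55 mm. Window strip, 8 mm high, at x = +75 to +97 mm
- big_square (a joint): how far the big square key is pressed, in m: 0 up, 0.006 fully down. A spring returns it: about 1.1 N starts it moving, about 4.4 N holds it fully down against a solid stop.
- big_square_top (a point): centre of the top face of the big square key: 34 x 34 mm, black; turned with the counter; it goes down with the key
- big_round (a joint): how far the big round key is pressed, in m: 0 up, 0.006 fully down. A spring returns it: about 1.1 N starts it moving, about 4.4 N holds it fully down against a solid stop.
- big_round_top (a point): centre of the top face of the big round key: 34 mm in diameter, black; turned with the counter; it goes down with the key
- small_square (a joint): how far the small square key is pressed, in m: 0 up, 0.006 fully down. A spring returns it: about 1.1 N starts it moving, about 4.4 N holds it fully down against a solid stop.
- small_square_top (a point): centre of the top face of the small square key: 16 x 16 mm, black; turned with the counter; it goes down with the key
- small_round (a joint): how far the small round key is pressed, in m: 0 up, 0.006 fully down. A spring returns it: about 1.1 N starts it moving, about 4.4 N holds it fully down against a solid stop.
- small_round_top (a point): centre of the top face of the small round key: 16 mm in diameter, black; turned with the counter; it goes down with the key
- bar (a joint): how far the long bar key is pressed, in m: 0 up, 0.006 fully down. A spring returns it: about 1.1 N starts it moving, about 4.4 N holds it fully down against a solid stop.
- bar_top (a point): centre of the top face of the long bar key: 18 mm (counter x) by 70 mm (counter y), black; turned with the counter; it goes down with the key
- oil_bottle: small amber dropper bottle, 28 mm in diameter and 55 mm tall, standing on the counter panel beside one end of the bar key (about 100 mm from the bar centre); loose, a bystander; origin at the centre of its underside
- specimen_jar: small pale jar with a paper label and a white cap, 34 mm in diameter and 42 mm tall, standing on the counter panel beside the other end of the bar key (about 100 mm from the bar centre); loose, a bystander; origin at the centre of its underside
- petri_dish: shut glass dish, 90 mm in diameter, 16 mm high, on the table beside the counter; loose, a bystander; origin at the centre of its underside
- slide_mailer: flat white plastic slide case, 85 x 34 x 18 mm, on the table beside the counter; loose, a bystander; origin at the centre of its underside
- beaker: clear plastic cup, 50 mm in diameter, 65 mm tall, on the table to the right; loose, a bystander; origin at the centre of its underside

How it is judged:
On the way, in this order (a step that is already met when the one before it is completed fails the run):
1. the big square key is held fully down by the fingers (at least 4.5 of 6 mm) (value of joint big_square above 0.0045 m and contact force between the fingers and big_square above 0.5 N and value of joint bar below 0.002 m), for 0.2 s.
2. the big square key has come up again (value of joint each of big_square, bar below 0.0015 m), for 0.1 s.
3. the long bar key is held fully down by the fingers (at least 4.5 of 6 mm) (value of joint bar above 0.0045 m and contact force between the fingers and bar above 0.5 N and value of joint big_square below 0.002 m), for 0.2 s.
At the end, for the whole second after the job is handed in: Both keys were pressed in order; all five keys are up again (within 1.5 mm), and every bystander stands at rest within 10 mm of where it was (all of step 2 and value of joint each of big_round, small_square, small_round below 0.0015 m and distance of each of oil_bottle, specimen_jar, petri_dish, slide_mailer, beaker from where it was at the start of the episode below 0.01 m and linear speed of each of oil_bottle, specimen_jar, petri_dish, slide_mailer, beaker below 0.02 m/s); the robot touches nothing.
It fails at once if one of the three other keys (big round, small square, small round) is pressed more than 2 mm (value of joint any of big_round, small_square, small_round above 0.002 m).
It fails at once if a bystander is lifted, pushed or knocked more than 10 mm from its place (distance of any of oil_bottle, specimen_jar, petri_dish, slide_mailer, beaker from where it was at the start of the episode above 0.01 m).
It fails at once if the bottle, the jar or the cup is tipped (angle between any of oil_bottle, specimen_jar, beaker's own z axis and vertical above 0.35 rad).
It fails at once if the robot presses one of the two task keys or the counter box harder than 30 N (contact force between any of the fingers, the arm and big_square above 30 N or contact force between any of the fingers, the arm and bar above 30 N or contact force between any of the fingers, the arm and counter above 30 N).
It fails at once if the square key and the bar key are pressed together (value of joint each of big_square, bar above 0.003 m).
It also fails if it takes over 42 s, if anything falls off the work surface, if the arm or the gripper's body presses on something with over 40 N, if the wrist force passes 120 N, or if a joint passes its speed limit or range.

## Working session

There is one attempt and no reset: what is moved stays moved. The work goes in short steps, Python scripts to look and compute and a shell command to move; the robot and the scene stay as the last step left them, time stands still between calls to the robot, and variables do not carry over. Pictures are saved under pics/ and viewed, and the job is handed in when it is done.

```bash
mkdir -p pics; ls; python3 - <<'E'
from workcell import bot, grab_frame
import cv2,numpy as np
for n in("top","scene","wrist"):
    f=grab_frame(n); cv2.imwrite(f"pics/{n}0.png",f["img"][:,:,::-1]); print(n,{k:(np.round(v,3).tolist() if k!='img' else 0) for k,v in f.items()})
print(bot.observe())
E
```

```text
pics
top {'img': 0, 'fovy': 49.374, 'cx': 323.019, 'cy': 201.874, 'k1': -0.088, 'R': [[-0.024, -1.0, -0.012], [-0.994, 0.025, -0.106], [0.106, 0.009, -0.994]], 't': [-0.075, 0.558, 1.113]}
scene {'img': 0, 'fovy': 48.612, 'cx': 323.552, 'cy': 198.374, 'k1': 0.038, 'R': [[0.716, 0.698, 0.019], [0.417, -0.405, -0.814], [-0.561, 0.59, -0.581]], 't': [-0.299, -0.196, 1.799]}
wrist {'img': 0, 'fovy': 58.769, 'cx': 322.293, 'cy': 203.643, 'k1': 0.021, 'R': [[0.433, 0.901, -0.001], [0.87, -0.418, 0.263], [0.237, -0.115, -0.965]], 't': [-0.624, -0.034, 0.38]}
{'clock': 0.15, 'qpos': array([-1.1922193 ,  0.52189153, -0.03629863,  1.59986449,  0.0211942 ,
        1.02111574, -0.11280587]), 'qd': array([ 0.00060282, -0.00109213, -0.00042471, -0.00207852, -0.00100841,
        0.00158143, -0.00125751]), 'joint_efforts': array([ 2.16125780e-03, -9.27392936e+01,  1.98078699e+00, -3.70053184e+01,
        1.79329491e-02,  6.36791519e-03, -3.45973251e-05]), 'position': array([0.27109468, 0.56286099, 0.23085378]), 'tool_rot': array([-1.4924334 ,  1.56990189, -1.94125684]), 'force': array([-0.05344194,  0.85939443,  1.01551748]), 'moment': array([-0.00437509,  0.02869709, -0.0117187 ]), 'grip_width': 0.08577186379920644}
```

View pics/top0.png

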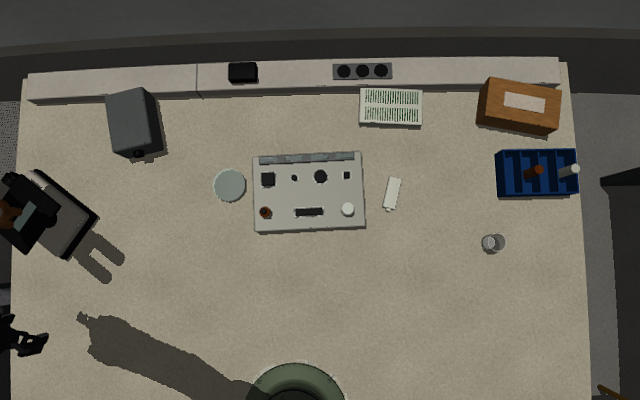

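View pics/scene0.png

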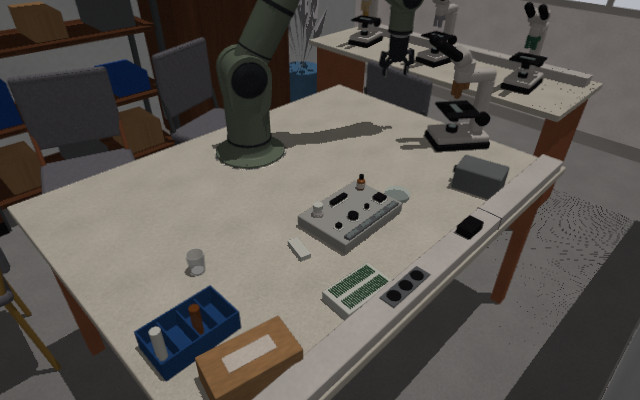

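The top view shows the big square key at about (268,180), leftmost in the row. After it come small round (294,178), big round (321,176) and small square (347,175). The bar is at (309,212), the bottle at (265,212) and the jar at (348,209). Next I'll segment the keys and fit the counter pose.

```bash
cat > h.py <<'E'
import numpy as np,cv2
def ray(f,u,v):
    F=200/np.tan(np.radians(f["fovy"])/2)
    K=np.array([[F,0,f["cx"]],[0,F,f["cy"]],[0,0,1.]])
    p=cv2.undistortPoints(np.array([[[u,v]]],float),K,np.array([f["k1"],0,0,0.]))[0,0]
    R=np.array(f["R"]);t=np.array(f["t"])
    return -R.T@t, R.T@np.array([p[0],p[1],1])
def onz(f,u,v,z):
    c,d=ray(f,u,v); return c+d*(z-c[2])/d[2]
def proj(f,X):
    F=200/np.tan(np.radians(f["fovy"])/2)
    K=np.array([[F,0,f["cx"]],[0,F,f["cy"]],[0,0,1.]])
    R=np.array(f["R"]);t=np.array(f["t"])
    return cv2.projectPoints(np.atleast_2d(X).astype(float),cv2.Rodrigues(R)[0],t,K,np.array([f["k1"],0,0,0.]))[0][:,0]
E
python3 - <<'E'
from workcell import *
from h import *
f=grab_frame("top"); im=f["img"]
x0,y0,x1,y1=200,135,420,250
c=im[y0:y1,x0:x1]
cv2.imwrite("pics/topz.png",cv2.resize(c,None,fx=3.6,fy=3.6,interpolation=cv2.INTER_CUBIC)[:,:,::-1])
g=c.max(2)
n,l,s,ce=cv2.connectedComponentsWithStats((g<70).astype(np.uint8))
for i in range(1,n):
    if s[i,4]>12:
        m=(l==i); w=m*(130.-g).clip(0); yy,xx=np.mgrid[:c.shape[0],:c.shape[1]]
        u=(w*xx).sum()/w.sum()+x0; v=(w*yy).sum()/w.sum()+y0
        print(s[i].tolist(),round(u,2),round(v,2),onz(f,u,v,.062).round(4))
E
```

```text
[60, 23, 94, 7, 126] 305.38 161.53 [ 0.658  -0.0455  0.062 ]
[114, 35, 13, 13, 132] 320.19 176.21 [ 0.6187 -0.0828  0.062 ]
[61, 37, 14, 16, 189] 267.76 179.26 [0.6143 0.0522 0.062 ]
[144, 37, 6, 7, 40] 346.28 174.94 [ 0.6203 -0.1499  0.062 ]
[92, 40, 5, 6, 27] 294.03 177.47 [ 0.6171 -0.0156  0.062 ]
[29, 45, 17, 23, 39] 240.24 193.41 [0.5794 0.1236 0.062 ]
[60, 73, 12, 11, 85] 265.35 212.65 [0.5283 0.0592 0.062 ]
[95, 73, 28, 9, 198] 308.83 211.68 [ 0.5281 -0.0518  0.062 ]
[144, 77, 10, 5, 19] 349.22 214.97 [ 0.5172 -0.1543  0.062 ]
[58, 91, 108, 9, 310] 310.62 229.95 [ 0.4815 -0.0554  0.062 ]
```

View pics/topz.png

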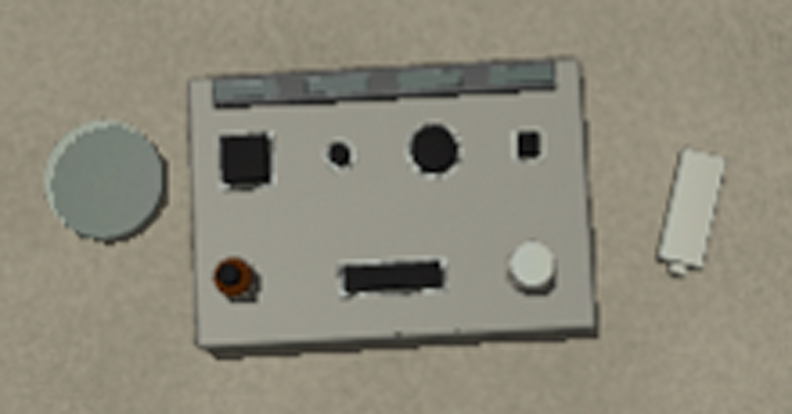

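```bash
cat > d.py <<'E'
import sys
from workcell import bot
import numpy as np
from scipy.spatial.transform import Rotation as R
def info(*targets):
    s=bot.observe(); M=R.from_euler('xyz',s["tool_rot"]).as_matrix()
    print("t",round(s["clock"],2),"pos",s["position"].round(4),"F",s["force"].round(1),"w",round(s["grip_width"],4))
    print("tool axes (cols)\n",M.round(3)); print("q",s["qpos"].round(2))
    for t in targets: print(t,"-> tool mm",(1000*M.T@(np.array(t)-s["position"])).round(1))
E
python3 - <<'E'
from d import *
import numpy as np
# pose fit of 5 key centres
from scipy.optimize import least_squares
P=np.array([[.6143,.0522],[.6171,-.0156],[.6187,-.0828],[.6203,-.1499],[.5281,-.0518]])
L=np.array([[.035,.102],[.035,.034],[.035,-.034],[.035,-.102],[-.055,0]])
def m(p): c,s=np.cos(p[2]),np.sin(p[2]); return L@np.array([[c,s],[-s,c]])+p[:2]
r=least_squares(lambda p:(m(p)-P).ravel(),[.58,-.05,0]); print(r.x, m(r.x).round(4)); print((1000*(m(r.x)-P)).round(1))
print("yaw deg",np.degrees(r.x[2]))
k=m(r.x); info([*k[0],.20],[*k[4],.2])
E
```

```text
[ 0.5827074  -0.05008162  0.02951123] [[ 0.6147  0.0529]
 [ 0.6167 -0.0151]
 [ 0.6187 -0.083 ]
 [ 0.6207 -0.151 ]
 [ 0.5277 -0.0517]]
[[ 0.4  0.7]
 [-0.4  0.5]
 [-0.  -0.2]
 [ 0.4 -1.1]
 [-0.4  0.1]]
yaw deg 1.6908689482348755
t 0.2 pos [0.2711 0.5629 0.231 ] F [-0.5 -0.8 -0.1] w 0.0857
tool axes (cols)
 [[-0.     0.434  0.901]
 [-0.001  0.901 -0.434]
 [-1.    -0.001  0.   ]]
q [-1.19  0.52 -0.04  1.6   0.02  1.02 -0.11]
[np.float64(0.6146824537669526), np.float64(0.05290671171971452), 0.2] -> tool mm [  31.2 -310.5  530.8]
[np.float64(0.5277313505824026), np.float64(-0.051704500179344075), 0.2] -> tool mm [  31.3 -442.4  497.9]
```

```bash
python3 -m pendant '[[0,-15,25],[0,-26,44],[0,-26,44]]' -1 20; python3 -m pendant '[[0,-15,25,0],[0,-26,44,0],[0,-26,44,0],[0,-26,44,0],[0,-26,44,0],[0,-26,44,0],[0,-26,44,0],[0,-26,44,0],[0,-26,44,0],[0,-15,25,0],[0,-10,20,0],[0,0,0,0]]' -1 20; python3 -c "
from d import *
info([.6147,.0529,.15])"
```

```text
clock: 1.7
position: [0.5444, 0.155, 0.2311]
tool_rot: [-1.207, 1.57, -1.659]
force: [-0.7, -0.3, 0.3]
grip_width: -0.0001
t 1.7 pos [0.5444 0.155  0.2311] F [-0.7 -0.3  0.3] w -0.0001
tool axes (cols)
 [[-0.     0.436  0.9  ]
 [-0.001  0.9   -0.436]
 [-1.    -0.001  0.   ]]
q [-0.43  0.43  0.07  1.76 -0.04  0.95  0.77]
[0.6147, 0.0529, 0.15] -> tool mm [ 81.2 -61.2 107.8]validation failed for argument at $[0]...
```

```bash
python3 -m pendant '[[0,-15,27,0],[0,-23,41,0],[0,-23,40,0],[0,0,0,-9],[0,0,0,-9],[0,0,0,-9],[0,0,0,0],[0,0,0,0]]' ; python3 - <<'E'
from d import *
from workcell import grab_frame
import cv2
info([.6147,.0529,.10])
for n in("top","wrist"):
    f=grab_frame(n); im=f["img"]
    if n=="top": im=cv2.resize(im[120:260,190:430],None,fx=3,fy=3,interpolation=cv2.INTER_CUBIC)
    cv2.imwrite(f"pics/{n}1.png",im[:,:,::-1])
E
```

```text
clock: 2.7
position: [0.6145, 0.0552, 0.2313]
tool_rot: [2.317, 1.571, 2.336]
force: [0.1, -0.4, 0.6]
grip_width: 0.0002
t 2.7 pos [0.6145 0.0552 0.2313] F [ 0.1 -0.4  0.6] w 0.0002
tool axes (cols)
 [[-0.    -0.019  1.   ]
 [ 0.     1.     0.019]
 [-1.     0.    -0.   ]]
q [-0.17  0.51 -0.02  1.62  0.01  1.01  1.4 ]
[0.6147, 0.0529, 0.1] -> tool mm [131.3  -2.3   0.2]
```

View pics/wrist1.png

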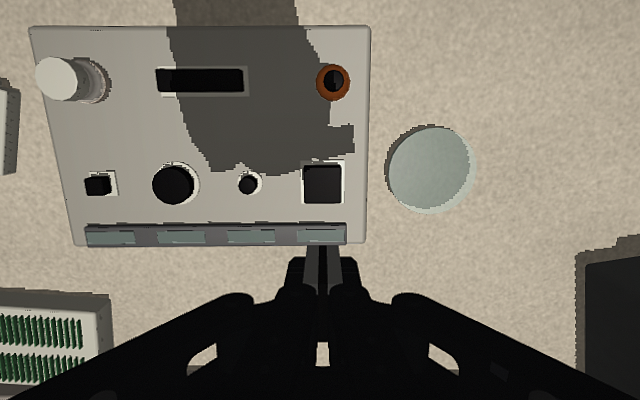

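The wrist view shows the big square key at about (322,184), next to the petri dish, and the bar at about (201,80). I'll check both against this camera.

```bash
python3 - <<'E'
from workcell import grab_frame
from h import *
f=grab_frame("wrist")
for n,X in(("sq",[.6147,.0529,.062]),("bar",[.5277,-.0517,.062])): print(n,proj(f,X).round(1))
g=f["img"].max(2)
for nm,(x0,y0,x1,y1) in {"sq":(306,165,340,203),"bar":(153,66,247,95)}.items():
    c=g[y0:y1,x0:x1]; yy,xx=np.nonzero(c<45); u,v=xx.mean()+x0,yy.mean()+y0
    print(nm,(xx.min()+x0,xx.max()+x0,yy.min()+y0,yy.max()+y0),u.round(1),v.round(1),onz(f,u,v,.062).round(4))
E
```

```text
sq [[319.8 184.6]]
bar [[195.9  79.5]]
sq (np.int64(306), np.int64(339), np.int64(165), np.int64(202)) 322.5 183.5 [0.6136 0.0553 0.062 ]
bar (np.int64(156), np.int64(243), np.int64(69), np.int64(91)) 199.9 80.0 [ 0.528  -0.0484  0.062 ]
```

Both cameras agree within 2–3 mm, so I'll use the average: square at (0.614, 0.054), bar at (0.528, −0.050).

```bash
python3 -m pendant '[[15,-1,0,0],[30,0,0,0],[30,0,0,0],[30,0,0,0],[25,0,0,0],[20,0,0,0],[8,0,0,0],[4,0,0,0],[0,0,0,0]]'; python3 -m pendant '[[2,0,0,0],[2,0,0,0],[1,0,0,0],[0,0,0,0],[0,0,0,0]]'
```

```text
clock: 3.98
position: [0.6149, 0.0537, 0.0697]
tool_rot: [-0.018, 1.57, 0.004]
force: [0.9, -0.5, 0.9]
grip_width: -0.0001
clock: 4.6
position: [0.6147, 0.0537, 0.0643]
tool_rot: [-1.114, 1.571, -1.092]
force: [0.2, -0.7, -0.3]
grip_width: -0.0003
```

```bash
python3 -m pendant '[[2,0,0,0],[2,0,0,0],[1,0,0,0],[0,0,0,0],[0,0,0,0]]'
```

```text
clock: 5.22
position: [0.6147, 0.0537, 0.0594]
tool_rot: [-0.017, 1.571, 0.006]
force: [0.7, 0.8, 1.9]
grip_width: 0.0002
```

```bash
python3 -m pendant '[[1,0,0,0],[1,0,0,0],[0,0,0,0],[0,0,0,0]]'
```

```text
clock: 5.72
position: [0.6147, 0.0537, 0.0574]
tool_rot: [0.073, 1.571, 0.095]
force: [0.9, 0.6, 3.8]
grip_width: -0.0001
```

```bash
python3 -m pendant '[[0.5,0,0,0],[0.5,0,0,0],[0,0,0,0]]'; python3 -m pendant '[[0.7,0,0,0],[0,0,0,0],[0,0,0,0]]'
```

```text
clock: 6.1
position: [0.6147, 0.0537, 0.0563]
tool_rot: [0.139, 1.571, 0.162]
force: [0.9, 0.1, 3.8]
grip_width: -0.0002
clock: 6.48
position: [0.6148, 0.0537, 0.056]
tool_rot: [0.149, 1.57, 0.172]
force: [-0.3, -0.5, 10.7]
grip_width: -0.0001
```

The square key reached its stop (10.7 N) and was held there. Now I'll release it and move to the bar.

```bash
python3 -m pendant '[[-3,0,0,0],[-6,0,0,0],[-15,0,0,0],[-30,0,0,0],[-30,0,0,0],[-10,0,0,0],[0,-20,-18,0],[0,-32,-27,0],[0,-30,-26,0],[0,-20,-18,0],[0,0,0,0],[0,0,0,0]]';python3 - <<'E'
from d import *
from workcell import grab_frame
import cv2
from h import *
info([.528,-.05,.07])
f=grab_frame("wrist"); im=f["img"]
print(proj(f,[.528,-.05,.062]))
cv2.imwrite("pics/wrist2.png",im[:,:,::-1])
E
```

```text
clock: 7.98
position: [0.5282, -0.0497, 0.1496]
tool_rot: [1.405, 1.571, 1.428]
force: [-0.1, 0.2, 0.2]
grip_width: -0.0001
t 7.97 pos [ 0.5282 -0.0497  0.1496] F [-0.1  0.2  0.2] w -0.0001
tool axes (cols)
 [[ 0.    -0.023  1.   ]
 [ 0.     1.     0.023]
 [-1.     0.     0.   ]]
q [ 0.    0.48 -0.03  1.92  0.02  0.74  1.56]
[0.528, -0.05, 0.07] -> tool mm [79.6 -0.3 -0.2]
[[321.75352667 209.59185403]]
```

View pics/wrist2.png

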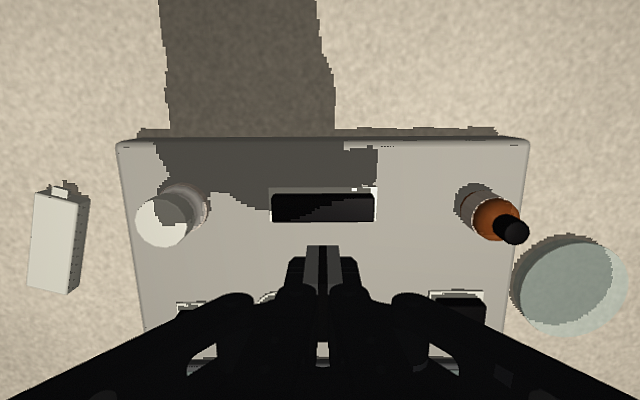

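The bar sits at about (323,207), against a prediction of (322,209.6). The bottle and the jar are both well clear of the fingers, so I'll press.

```bash
python3 -m pendant '[[15,0,0,0],[25,0,0,0],[22,0,0,0],[10,0,0,0],[5,0,0,0],[4,0,0,0],[2,0,0,0],[0,0,0,0],[0,0,0,0]]'; python3 -m pendant '[[2,0,0,0],[2,0,0,0],[1,0,0,0],[1,0,0,0],[1,0,0,0],[0,0,0,0]]'
```

```text
clock: 9.15
position: [0.5281, -0.0503, 0.0669]
tool_rot: [-0.08, 1.57, -0.058]
force: [-0.2, 0.3, 0.6]
grip_width: 0.0002
clock: 9.9
position: [0.5279, -0.0503, 0.0596]
tool_rot: [-2.855, 1.571, -2.832]
force: [-0.9, -0.1, 2.1]
grip_width: 0.0007
```

```bash
python3 -m pendant '[[1,0,0,0],[1,0,0,0],[0.5,0,0,0],[0.5,0,0,0],[0,0,0,0]]'; python3 -m pendant '[[0.6,0,0,0],[0,0,0,0],[0,0,0,0],[0,0,0,0]]'
```

```text
clock: 10.52
position: [0.528, -0.0502, 0.0566]
tool_rot: [-2.211, 1.571, -2.189]
force: [-1.0, -0.1, 3.0]
grip_width: 0.0001
clock: 11.02
position: [0.5279, -0.0503, 0.0561]
tool_rot: [-1.552, 1.571, -1.53]
force: [-1.5, 0.6, 5.7]
grip_width: -0.0
```

```bash
python3 -m pendant '[[-3,0,0,0],[-6,0,0,0],[-15,0,0,0],[-30,0,0,0],[-40,0,0,0],[-40,0,0,0],[-30,0,0,0],[-10,0,0,0],[0,0,0,0],[0,0,0,0],[0,0,0,0]]';python3 - <<'E'
from d import *
from workcell import grab_frame
import cv2
info()
f=grab_frame("wrist"); cv2.imwrite("pics/wrist3.png",f["img"][:,:,::-1])
f=grab_frame("scene"); cv2.imwrite("pics/scene3.png",cv2.resize(f["img"][150:290,250:450],None,fx=4,fy=4,interpolation=cv2.INTER_CUBIC)[:,:,::-1])
E
```

```text
clock: 12.4
position: [0.5276, -0.0502, 0.2291]
tool_rot: [3.138, 1.569, -3.123]
force: [0.4, -0.3, 0.4]
grip_width: -0.0001
t 12.4 pos [ 0.5276 -0.0502  0.2291] F [ 0.4 -0.3  0.4] w -0.0001
tool axes (cols)
 [[-0.002 -0.022  1.   ]
 [-0.     1.     0.022]
 [-1.     0.    -0.002]]
q [ 0.    0.37 -0.02  1.85  0.01  0.92  1.57]
```

View pics/wrist3.png

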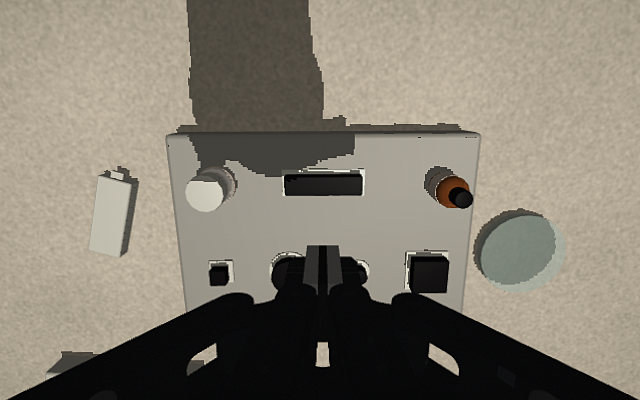

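View pics/scene3.png

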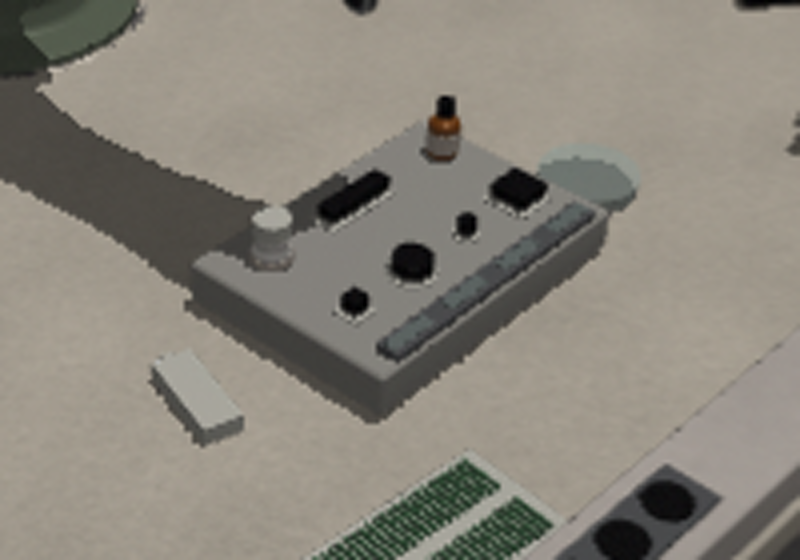

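All five keys are up and the bystanders stand where they were. The gripper is clear, with its fingertips 0.17 m above the bar.

```bash
python3 -c "
from workcell import job_done
print(job_done())"
```

```text
the job is handed in; nothing more can be done
None
```

I pressed the big square key and then the long bar key with the shut fingertips, withdrew straight up, and handed the job in at about 12.5 s. No verdict was reported.

- **Square key:** the fingertips went down to z = 56.0 mm, which is the full 6 mm of travel. The force read 10.7 N against the stop. The key was held more than 4.5 mm down for over 0.7 s before I let it up.
- **Bar key:** the fingertips reached z = 56.1 mm with 5.7 N. The key was held more than 4.5 mm down for over 0.5 s before I let it up.
- **Last checks:** in the wrist and scene pictures, the key tops I could see stood up. The bottle, jar, dish and slide case looked upright and in place. That was by eye, not measured. The beaker was outside the last pictures, but the arm never went near it. The force on the tool was back to noise, with the TCP at z = 0.229 m.
- **Failed or disagreed:** one move command was refused because I left out the turn value; I sent the full version straight after. The top and wrist cameras differed by 2–3 mm on the key positions, so I used the average.

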